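Top up the test-cartridge feed track of a clinic analyser

ROBOT

A 7-joint arm with a two-finger parallel gripper is mounted at the origin on the work surface. World frame = base frame: x ahead of the robot, y to its left, z up, the work surface at z = 0. Lengths are in mm, angles in rad, forces in N, time in s.
With the tool pointing down it reaches from about 400 to 850 mm from the base axis. Payload 10.4 kg.
Tool frame: the origin (TCP) lies on the centre line of the jaws, within the pads' length; the fingertips stand 14 mm ahead of it and the grasp point (between the pads) lies 5 mm behind it; z points along the fingers, y is the line along which they close (so a half turn about z gives the same grasp; the last joint's range is limited). The gripper opens to 87 mm and grips with 3 to 60 N. Pads are 19 mm wide; open, the fingers measure 117 mm over their backs; the gripper's body (75 mm by 190 mm) begins 51 mm behind the grasp point.
Start: joints at [-0.023, 0.332, -0.065, 1.46, 0.022, 1.35, -0.088], TCP at [625.02, 0.018, 236.576] pointing down, gripper open.
Joint ranges: [-2.6, 2.6], [-0.5, 2.12], [-1.47, 1.34], [0.16, 2.42], [-1.27, 4.41], [0.06, 2.06], [-2.6, 2.6]. Speed limits (rad/s): [2.22, 2.22, 2.79, 2.79, 3.14, 3.14, 3.14].

INTERFACE

Orientations are given as [roll, pitch, yaw] about the fixed x, y, z axes, in that order (R = Rz(yaw) Ry(pitch) Rx(roll)).
In Python, from station import state, capture, camera_model, close_job gives the robot as it stands.
- The arm moves only by the tool carry_out, never from a script. Its argument "deltas" is a list of rows, each a list of 4 numbers: the shift along the tool's x, y, z in cm, then the turn about the tool's z in rad. In form: [[tx, ty, tz, twist], ...]. A call has exactly 10 rows; each row shifts and turns the commanded pose from where the row before left it, along the tool's axes as they then stand; what a row does not reach is not made up. A row lasts 1/12 s, in which the tool goes at most 41.7 mm and 7.16 degrees, less where a joint would pass 70% of its speed; a pose out of reach is approached as far as the arm can. A call is refused whole if a number of a shift passes 4.17 or a number of a turn 0.125, either way. A call with a gripper value outside its range is refused whole. "jaw" is the closure, from -1 (fully open) to 1 (shut), set as the call begins (left out, the last holds). The fingers move at their own pace and stop on an object; "force" is the grip in N (left out, the last holds). Time passes only in rows, so rows that do not move let the fingers close, or fill a call up. It gives the time, the measured TCP pose, the force, the opening and the grip force at its end, in the units of the state.
- state(): the state, without advancing time (a new reading comes with each control period).
- capture(name): name is "scene" or "side" or "wrist"; returns (picture, depth): 400x640x3 uint8, red, green, blue; 400x640 float32, mm along the optical axis (not along the pixel's ray), 0 where there is no reading.
- camera_model(name): a dict with "fx", "fy", "cx", "cy" (pixels), "eye" and "orientation" of the camera in the world; the wrist camera has in their place "mount" (4x4, takes a point from camera to tool coordinates, whose origin is the TCP and whose axes are the flange's). Camera axes: x right, y down, z forward; pixel columns grow to the right and rows downward; lengths in mm; the calibration is good to about 2 mm. A picture is of the moment at which its call begins: read the wrist's pose just before it. camera_model takes no time and is no camera call.
- close_job(): hands the job in; it is judged then, once.
The state is a dict: "clock": time; "joint_pos": joint angles; "dq": joint speeds; "joint_torque": joint torques, N m; "eef_pos": TCP position; "eef_rot": TCP orientation; "wrist_force": force on the tool from outside, world axes, zero at the start; "wrist_torque": the same for the moment, N m; "grip_width": finger opening in mm; "finger_force": force on a finger pad.
Only numpy, scipy, OpenCV 4.12 (cv2) and the standard library are available. Lean on these libraries where they do the work, as an engineer would, in place of code of your own. Each camera call takes 0.05 s, during which the arm holds its last target. There are 200 camera calls.

TASK

Top up the analyser's cartridge track: draw the sprung follower back by its knob until it stops, swing the knob sideways into its notch so the follower stays parked, and stand the two loose test cartridges in the track behind the two already there. Then take the knob out of the notch and ease the follower closed on the row, never letting it snap, so that all four stand upright and tight against the delivery stop. Be gentle with the mechanism and the cartridges, and leave everything else on the counter where it is.

Things in the scene. Friction and masses are not known exactly. Their poses are not given: they have to be found in the camera images.
- analyser: White benchtop analyser, 280 deep x 240 wide x 260 high, with a low aluminium feed track out of its left side (as the robot sees it). Fixed. Origin: on the counter under the middle of the delivery stop's face, at the track's analyser end. +y runs along the track away from the analyser, +x away from the robot. A hood 64 high fills y -49 to -5 mm; the housing begins at y = -45.
- track (a point): On the track's floor, midway across, 66 mm from the stop. In the analyser's frame (mm): stop face y = 0; channel 38 wide (x -19 to 19), floor z = 12, open above from y = 0 to 208; walls 4 thick up to z = 32, top inner edges flared at 45 degrees to 46 wide. Robot's side: flat deck, top z = 32, x -75 to -23.
- slot (a point): Mid-slot on the deck (analyser x -44, y 122, z 32 mm); the lever's slot is 11 wide, along y. A 4 mm steel latch plate here has a notch, open from the slot to -x, and at its tail end a cross-piece that stops the lever. The plate's setting is not measured: joint follower at the stop is 0.102 to 0.134, to be felt. The lever enters the notch within 2.5 mm of the stop and then rests 2.5 mm short of it.
- latch: The latch on the deck's robot-side edge: a dark rail 110 long, fixed, that carries the adjustable 4 mm steel notch plate described under slot. Origin: the middle of the rail's underside, at x = -78, y = 130, z = 22 in the analyser's frame; it does not show how the plate is set.
- follower (a joint): Black sprung pusher plate in the track (34 wide, top 56 above the counter): distance in m of its face from the delivery stop. 0 = empty, 0.044 = closed on two cartridges, 0.088 on four. A constant-force tape spring pulls it to the stop with 6.5 to 7 N; it has 0.14 kg and hardly any damping, so let go outside the notch it flies shut.
- lever (a joint): Lean in rad of the follower's 8 mm steel lever about a pivot along the track, 13 mm above the counter below the slot's middle line: 0 = upright, to run in the slot (0.07 of play), positive leans to the analyser's -x (to the robot), 0.46 = fully over in the notch. It has no spring of its own; in the notch the follower's spring holds it.
- knob (a point): Centre of the black ball knob, 22 in diameter, on the lever, 61 mm above its pivot. In the analyser's frame (mm), lever upright: x = -44, y = follower + 12, z = 74; fully over in the notch: x = -71, z = 68. Grip it from above, fingers closing along the track.
- cart_a: A loose test cartridge to load: grey plastic block 36 (own x) x 22 (own y) x 60 high, foil top, 35 g, upright on the counter. Origin: centre of its underside. In the track its 36 mm side lies across (own x along the analyser's x, either way round) with 1 mm free at each side; it stands on the floor and sticks out 40 mm above the walls, to be held there.
- cart_b: The other loose test cartridge, the same in all. The two may go in either order.
- loaded_1: Cartridge, the same, already in the track against the delivery stop (origin at y = 11 mm in the analyser's frame).
- loaded_2: Cartridge, the same, already in the track behind loaded_1 (origin at y = 33 mm).
- vial: Bystander: small amber vial 26 in diameter x 52 high among the loose cartridges. Origin: centre of its underside, as for all the bystanders.
- amber_bottle: Bystander: amber bottle 64 in diameter x 150 high behind the track.
- wipes_tub: Bystander: white tub 84 in diameter x 150 high to the left.
- tape_roll: Bystander: roll of tape 86 in diameter x 22 high behind the track's tail.
- carton: Bystander: open cardboard box 75 x 100 x 65 high beyond the loose cartridges.

How it is judged:
By the outcome, as a careful person would: the job done as asked, in the order asked, and still so for the second after the job is handed in, with the robot touching nothing.
It also fails if it takes over 72 s, if anything falls off the work surface, if the arm or the gripper's body presses on something with over 40 N, if the wrist force passes 120 N, or if a joint passes its speed limit or range.

## Working session

There is one attempt and no reset: what is moved stays moved. The work goes in short steps, Python scripts to look and compute and a tool call to move; the robot and the scene stay as the last step left them, time stands still between calls to the robot, and variables do not carry over. Pictures are saved under pics/ and viewed, at most 10 in all, crops included, and the job is handed in when it is done.

Besides the shell and the picture viewer there is one more tool, called after "Call:" as a command line: name --pt "numbers of a row" for each row, then --argument value for the rest. carry_out: Moves the arm, as the interface text tells. Its arguments: {"type":"object","properties":{"deltas":{"type":"array","items":{"type":"array","items":{"type":"number"}}},"jaw":{"type":"number"},"force":{"type":"number"}},"required":["deltas"]}

```bash
mkdir -p pics; ls; python3 - <<'E'
from station import *
import cv2,numpy as np
print(state())
for n in ("scene","side"):
    p,d=capture(n); cv2.imwrite(f"pics/{n}0.png",p[:,:,::-1]); np.savez(f"{n}0.npz",p=p,d=d); print(n,camera_model(n))
print(camera_model("wrist"))
E
```

```text
pics
{'clock': 0.0, 'joint_pos': array([-0.02260785,  0.33285485, -0.06465395,  1.46093037,  0.02157444,
        1.34992671, -0.08852132]), 'dq': array([-0.00177781, -0.00034197,  0.00080015, -0.00076658,  0.00019257,
        0.00149462, -0.00011169]), 'joint_torque': array([-1.20520472e-04, -6.23245955e+01,  2.44190963e-02, -3.89891267e+01,
       -6.13984605e-02,  3.97891912e-02,  1.87085252e-04]), 'eef_pos': array([ 6.24627946e+02, -1.98396351e-02,  2.35769673e+02]), 'eef_rot': array([-3.14016863e+00,  5.75741630e-05,  1.57075451e+00]), 'wrist_force': array([ 0.36966577, -0.20660844,  0.62044477]), 'wrist_torque': array([-0.00210593,  0.01555476, -0.02303081]), 'finger_force': 0.0, 'grip_width': 86.73992170369307}
scene {'fx': 438.55396308327454, 'fy': 438.55396308327454, 'cx': 321.67630444258674, 'cy': 195.4218032433614, 'eye': array([1440.14143156,  520.59625935,  649.91364913]), 'orientation': array([-2.15783579,  0.00992893,  1.95878863])}
side {'fx': 460.14670290031904, 'fy': 460.14670290031904, 'cx': 313.6655002534941, 'cy': 197.6647715385455, 'eye': array([-120.80210288,  225.20828347,  621.89341668]), 'orientation': array([-2.20627134,  0.01149873, -1.65433995])}
{'fx': 300.29139312601666, 'fy': 300.29139312601666, 'cx': 319.88138789761695, 'cy': 195.2926178413665, 'mount': array([[-4.18718847e-04, -9.69679778e-01, -2.44378707e-01,
         6.66899883e+01],
       [ 9.99999417e-01, -6.49168510e-04,  8.62460465e-04,
         4.10122772e-01],
       [-9.94953433e-04, -2.44378204e-01,  9.69679485e-01,
        -1.48517205e+02],
       [ 0.00000000e+00,  0.00000000e+00,  0.00000000e+00,
         1.00000000e+00]])}
```

View pics/scene0.png

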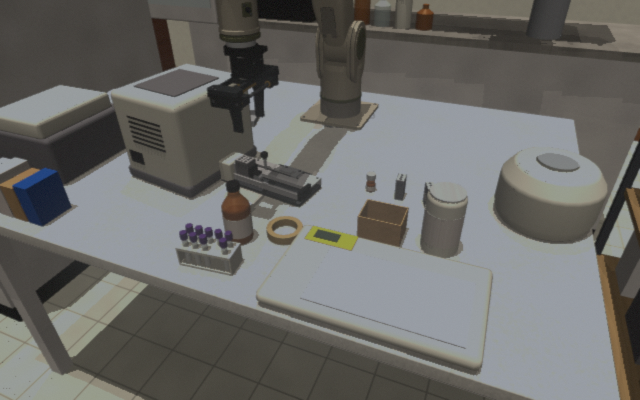

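View pics/side0.png

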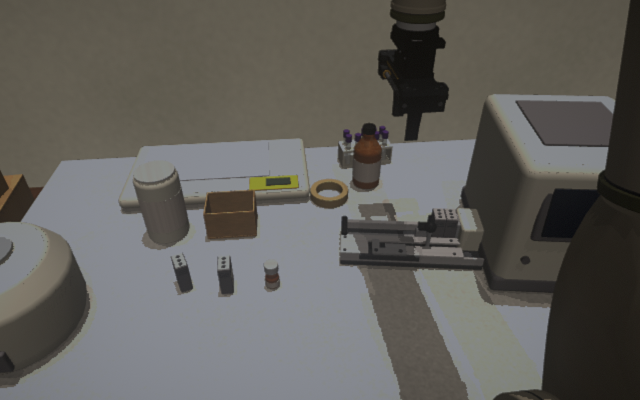

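```bash
cat > h.py <<'E'
import numpy as np, cv2
from station import *
from scipy.spatial.transform import Rotation as Ro
def pose(n,s=None):
    m=camera_model(n)
    if n!='wrist': return m,Ro.from_euler('xyz',m['orientation']).as_matrix(),np.array(m['eye'])
    s=s or state(); T=Ro.from_euler('xyz',s['eef_rot']).as_matrix(); M=m['mount']
    return m,T@M[:3,:3],T@M[:3,3]+s['eef_pos']
def ray(P,u,v):
    m,R,e=P; d=np.stack([(np.asarray(u,float)-m['cx'])/m['fx'],(np.asarray(v,float)-m['cy'])/m['fy'],np.ones(np.shape(u))],-1)
    return d@R.T
def plane(P,u,v,z): d=ray(P,u,v); return P[2]+d*((z-P[2][2])/d[...,2])[...,None]
def cloud(P,d):
    v,u=np.mgrid[:400,:640]; return P[2]+ray(P,u,v)*d[...,None].astype(float)
def tri(Pa,a,Pb,b):
    A=[];y=[]
    for P,(u,v) in ((Pa,a),(Pb,b)):
        r=ray(P,u,v); r/=np.linalg.norm(r); Q=np.eye(3)-np.outer(r,r); A.append(Q); y.append(Q@P[2])
    return np.linalg.lstsq(np.vstack(A),np.hstack(y),rcond=None)[0]
def shot(name,s=None):
    s=state(); p,d=capture('wrist'); P=pose('wrist',s)
    np.savez(name+'.npz',p=p,d=d,R=P[1],e=P[2]); cv2.imwrite(f'pics/{name}.png',p[:,:,::-1]); return p,d,P
def load(name):
    z=np.load(name+'.npz'); return z['p'],z['d'],(camera_model('wrist'),z['R'],z['e'])
E
python3 - <<'E'
from h import *
for n in('scene','side'):
    z=np.load(n+'0.npz'); C=cloud(pose(n),z['d'])
    pts={'side':dict(a=(180,257),b=(225,258),vial=(271,264),loaded=(444,214),foll=(426,224),knob=(430,238),tail=(345,220),deckL=(341,262),hood=(470,230),box=(230,200),bottle=(368,130)),
         'scene':dict(a=(401,178),b=(371,176),track=(280,180),knob=(264,156),tail=(318,190))}[n]
    for k,(u,v) in pts.items(): print(n,k,C[v,u].round(0), z['p'][v,u])
E
```

```text
scene a [471. 339.  59.] [103 103 102]
scene b [474. 260.  50.] [104 104 103]
scene track [544.  25.  25.] [79 77 75]
scene knob [514. -36.  72.] [38 39 37]
scene tail [520. 127.   2.] [88 88 84]
side a [486. 416.  61.] [135 138 137]
side b [474. 337.  63.] [76 77 77]
side vial [464. 258.  51.] [138 138 135]
side loaded [545. -74.  73.] [114 109 106]
side foll [508. -27.  82.] [30 30 31]
side knob [506. -39.  49.] [78 75 72]
side tail [585. 110.  40.] [36 35 35]
side deckL [503. 128.   5.] [39 40 41]
side hood [ 506. -112.   63.] [127 122 110]
side box [672. 343.  43.] [67 55 42]
side bottle [762.  38. 143.] [28 27 25]
```

```bash
python3 - <<'E'
from h import *
shot('w0')
E
```

```text
(no output)
```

View pics/w0.png

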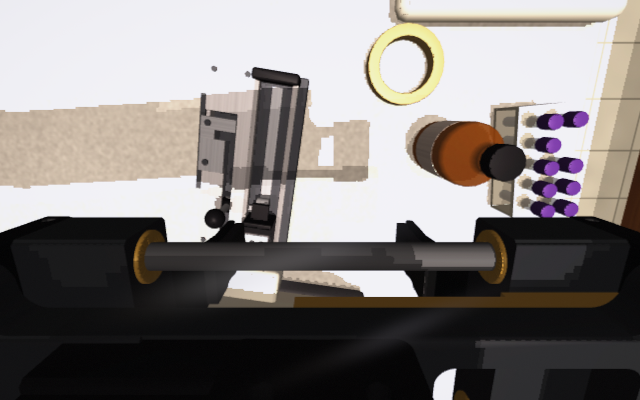

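Call:
carry_out --pt "-1 -1.1 0 0" --pt "-1.2 -1.5 0 0" --pt "-1.2 -1.5 0 0" --pt "-1.2 -1.5 0 0" --pt "-1 -1.5 0 0" --pt "-0.4 -0.9 0 0" --pt "0 0 0 0" --pt "0 0 0 0" --pt "0 0 0 0" --pt "0 0 0 0" --jaw -1

```text
clock: 0.98
eef_pos: [545.6, -59.1, 236.4]
eef_rot: [3.142, -0.0, 1.572]
wrist_force: [0.3, 0.2, 0.2]
grip_width: 86.9
finger_force: 0.0
```

```bash
python3 - <<'E'
from h import *
shot('w1')
s=state();print(s['eef_pos'],s['eef_rot'],s['dq'].round(3))
E
```

```text
[545.53755867 -59.16667342 236.36044112] [-3.14147897e+00 -2.42428590e-04  1.57203562e+00] [0.002 0.    0.002 0.003 0.001 0.002 0.002]
```

View pics/w1.png

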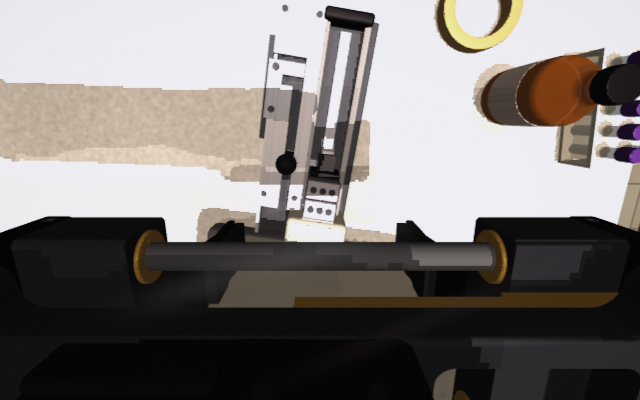

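```bash
python3 - <<'E'
from h import *
p0,d0,P0=load('w0'); p1,d1,P1=load('w1')
def knob(p,c):
    g=p.max(2); m=np.zeros(g.shape,np.uint8); u,v=c; m[v-16:v+17,u-16:u+17]=(g[v-16:v+17,u-16:u+17]<50)
    m=cv2.morphologyEx(m,cv2.MORPH_OPEN,np.ones((7,7),np.uint8))
    cs,_=cv2.findContours(m,0,1); k=max(cs,key=cv2.contourArea); (x,y),r=cv2.minEnclosingCircle(k); print('circ',x,y,r,cv2.contourArea(k)/np.pi/r/r)
    return x,y
k0=knob(p0,(215,217));k1=knob(p1,(286,163)); print('knob tri',tri(P0,k0,P1,k1))
C=cloud(P1,d1); print('knob top depth',C[155:170,280:293].reshape(-1,3)[np.argmax(C[155:170,280:293,2])])
z=C[...,2]
for v in range(30,225,12):
    row=C[v]; m=(z[v]>25)&(z[v]<80)&(row[:,0]>440)&(row[:,0]<640)
    x=row[m]; 
    if len(x)==0: continue
    # segments list
    idx=np.where(m)[0]; segs=np.split(idx,np.where((np.diff(idx)>1)|(abs(np.diff(z[v][idx]))>4))[0]+1)
    print(v,[(s[0],s[-1],*(row[s[0],:2].round(1)),row[s[-1],0].round(1),np.median(z[v][s]).round(0)) for s in segs if len(s)>2])
E
```

```text
circ 219.97727966308594 221.97727966308594 15.588581085205078 0.3674259453437975
circ 287.5 163.0 11.884963989257812 0.7109740515044576
knob tri [514.9466922  -38.24659184  76.21801332]
knob top depth [545.93075836   7.58502926 384.91682698]
30 [(np.int64(276), np.int64(328), np.float64(499.6), np.float64(100.0), np.float64(554.9), np.float64(33.0)), (np.int64(364), np.int64(370), np.float64(593.9), np.float64(101.8), np.float64(599.7), np.float64(31.0))]
42 [(np.int64(269), np.int64(281), np.float64(491.7), np.float64(88.3), np.float64(504.6), np.float64(33.0)), (np.int64(283), np.int64(326), np.float64(506.8), np.float64(88.2), np.float64(552.9), np.float64(32.0)), (np.int64(362), np.int64(368), np.float64(592.1), np.float64(89.7), np.float64(598.2), np.float64(30.0))]
54 [(np.int64(267), np.int64(277), np.float64(488.9), np.float64(76.7), np.float64(499.1), np.float64(31.0)), (np.int64(281), np.int64(324), np.float64(503.7), np.float64(77.2), np.float64(550.7), np.float64(32.0)), (np.int64(360), np.int64(365), np.float64(590.3), np.float64(77.6), np.float64(595.1), np.float64(31.0
[... 4489 characters left out ...]
84.7), np.float64(571.0), np.float64(32.0))]
210 [(np.int64(257), np.int64(259), np.float64(468.4), np.float64(-101.1), np.float64(470.7), np.float64(28.0)), (np.int64(290), np.int64(301), np.float64(509.9), np.float64(-99.4), np.float64(523.1), np.float64(32.0)), (np.int64(303), np.int64(335), np.float64(528.0), np.float64(-87.4), np.float64(562.8), np.float64(73.0))]
222 [(np.int64(255), np.int64(258), np.float64(465.2), np.float64(-116.6), np.float64(468.9), np.float64(29.0)), (np.int64(286), np.int64(332), np.float64(507.6), np.float64(-105.8), np.float64(560.2), np.float64(62.0)), (np.int64(333), np.int64(344), np.float64(561.5), np.float64(-106.9), np.float64(575.2), np.float64(54.0))]
```

```bash
python3 - <<'E'
from h import *
from scipy.optimize import least_squares
p1,d1,P1=load('w1'); C=cloud(P1,d1); z=C[...,2]; X=C[...,0];Y=C[...,1]
m=(z>64)&(z<100)&(abs(X-512)<16)&(abs(Y+40)<18); K=C[m]
f=least_squares(lambda q:np.linalg.norm(K-q,axis=1)-11,[512,-40,74],loss='soft_l1'); print('knob',f.x,len(K),abs(f.fun).mean(),K[:,2].max())
# right wall outer edge
E=[]
for v in range(24,200):
    i=np.where((z[v]>27)&(z[v]<36)&(X[v]>565)&(X[v]<610))[0]
    if len(i): E.append(C[v,i[-1]]+[.5*(X[v,i[-1]]-X[v,i[-1]-1]),0,0])
E=np.array(E); l=cv2.fitLine(E[:,:2].astype(np.float32),cv2.DIST_HUBER,0,.01,.01).ravel(); l[:2]*=np.sign(l[1]); print('wall dir',l,'yaw',-np.arctan2(l[0],l[1]))
# cart tops
m=((z>69)&(z<77)&(X>524)&(X<575)&(Y<-40)&(Y>-100)); m=m.astype(np.uint8)
m=cv2.morphologyEx(m,cv2.MORPH_CLOSE,np.ones((5,5),np.uint8))
c=max(cv2.findContours(m,0,1)[0],key=cv2.contourArea).reshape(-1,2); q=plane(P1,c[:,0],c[:,1],72)[:,:2].astype(np.float32)
print('carts z',np.median(z[m>0]),'rect',cv2.minAreaRect(q),cv2.boxPoints(cv2.minAreaRect(q)))
E
```

```text
knob [510.37657105 -37.24217891  74.22495494] 350 0.38657916540194703 86.5678775382479
wall dir [1.5404199e-01 9.8806429e-01 5.8645367e+02 1.3834822e+01] yaw -0.1546578
carts z 72.89140413658924 rect ((546.8547973632812, -76.76441955566406), (44.319366455078125, 35.82126998901367), 81.1603775024414) [[ 525.75165   -95.908585]
 [ 561.1474   -101.41321 ]
 [ 567.95795   -57.620255]
 [ 532.5622    -52.11563 ]]
```

Call:
carry_out --pt "2 -0.3 0 0" --pt "3.5 -0.6 0 0" --pt "4 -0.6 0 0" --pt "4 -0.6 0 0" --pt "4 -0.6 0 0" --pt "4 -0.6 0 0" --pt "4 -0.6 0 0" --pt "4 -0.6 0 0" --pt "4 -0.6 0 0" --pt "3 -0.5 0 0"

```text
clock: 1.87
eef_pos: [487.6, 309.3, 236.5]
eef_rot: [-3.141, -0.001, 1.574]
wrist_force: [-0.0, 0.2, 0.4]
grip_width: 87.0
finger_force: 0.0
```

```bash
python3 - <<'E'
from h import *
print(state()['eef_pos'],state()['dq'].round(3)); shot('w2')
E
```

```text
[487.57833209 309.27554015 236.47705859] [-0.45   0.306 -0.175 -0.35   0.14   0.075 -0.635]
```

View pics/w2.png

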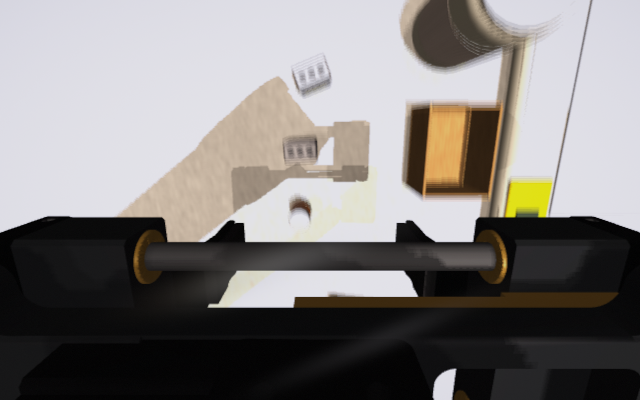

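```bash
python3 - <<'E'
from h import *
for i in range(4): capture('side')
p,d,P=shot('w3'); print(state()['eef_pos'],state()['dq'].round(3))
C=cloud(P,d); z=C[...,2]; X=C[...,0];Y=C[...,1]
m=((z>54)&(z<68)&(X>420)&(X<560)&(Y>200)).astype(np.uint8)
n,L,st,ce=cv2.connectedComponentsWithStats(m)
for i in range(1,n):
    if st[i,4]<80: continue
    c=cv2.findContours((L==i).astype(np.uint8),0,1)[0][0].reshape(-1,2)
    zt=np.median(z[L==i]); q=plane(P,c[:,0],c[:,1],zt)[:,:2].astype(np.float32); print(ce[i],st[i,4],zt.round(1),cv2.minAreaRect(q))
m=(z>44)&(z<56)&(abs(X-465)<30)&(abs(Y-255)<30); print('vial',C[m].mean(0))
# second view: side
z=np.load('side0.npz'); Cs=cloud(pose('side'),z['d']); zz=Cs[...,2]
m=((zz>54)&(zz<68)&(Cs[...,0]>440)&(Cs[...,0]<520)&(Cs[...,1]>280)&(Cs[...,1]<460)).astype(np.uint8); n,L,st,ce=cv2.connectedComponentsWithStats(m)
for i in range(1,n):
    if st[i,4]>20: 
        k=(L==i)&(zz>58); print('side',ce[i],Cs[k].mean(0).round(1))
E
```

```text
[489.61097758 304.0202375  236.33074463] [ 0.013 -0.009  0.003  0.005 -0.001 -0.    -0.002]
[309.6587396   72.92627824] 841 60.9 ((479.59063720703125, 416.79449462890625), (35.817569732666016, 22.400634765625), 21.601524353027344)
[298.3057971  150.16811594] 690 60.9 ((466.8634948730469, 339.49468994140625), (35.81523895263672, 22.11726951599121), 3.1057231426239014)
vial [464.15592485 259.45873859  51.77032593]
side [178.81603774 261.5754717 ] [477.3 417.7  60.6]
side [223.10045662 263.77625571] [464.6 340.   60.5]
```

```bash
cat >> h.py <<'E'
def plan(pos,yaw,n):
    "rows from the measured pose to pos (mm), yaw (rad), smooth over n rows"
    s=state(); p0=np.array(s['eef_pos']); y0=s['eef_rot'][2]; dy=(yaw-y0+np.pi)%(2*np.pi)-np.pi
    w=np.minimum(np.arange(n)+1,np.arange(n)[::-1]+1).clip(max=3).astype(float); f=np.cumsum(w)/w.sum()
    out=[];pp=p0;yp=y0;k=0
    for i in range(n):
        p=p0+(np.array(pos)-p0)*f[i]; yy=y0+dy*(i+1)/n
        R=Ro.from_euler('xyz',[np.pi,0,yp]).as_matrix(); t=R.T@(p-pp)/10; t=t.round(2)
        pp=pp+R@t*10; tw=round(yp-yy,3); yp-=tw; out.append([*map(float,t),tw])
    for i in range(0,n,10): print(out[i:i+10])
E
python3 - <<'E'
from h import *
print(state()['joint_pos'].round(2))
plan([510.9,-34.3,140],-0.1547,20)
E
```

```text
[-0.37  0.24 -0.31  1.58  0.08  1.33 -0.69]
[[-0.63, 0.04, 0.18, np.float64(0.086)], [-1.24, 0.19, 0.36, np.float64(0.086)], [-1.83, 0.44, 0.53, np.float64(0.087)], [-1.78, 0.6, 0.54, np.float64(0.086)], [-1.73, 0.75, 0.53, np.float64(0.086)], [-1.66, 0.89, 0.54, np.float64(0.086)], [-1.57, 1.04, 0.53, np.float64(0.086)], [-1.48, 1.16, 0.54, np.float64(0.087)], [-1.38, 1.29, 0.53, np.float64(0.086)], [-1.25, 1.4, 0.54, np.float64(0.086)]]
[[-1.13, 1.51, 0.53, np.float64(0.086)], [-1.0, 1.6, 0.54, np.float64(0.086)], [-0.86, 1.67, 0.53, np.float64(0.087)], [-0.71, 1.75, 0.54, np.float64(0.086)], [-0.55, 1.8, 0.53, np.float64(0.086)], [-0.4, 1.84, 0.54, np.float64(0.086)], [-0.24, 1.87, 0.53, np.float64(0.086)], [-0.08, 1.88, 0.54, np.float64(0.087)], [0.06, 1.25, 0.35, np.float64(0.086)], [0.08, 0.63, 0.18, np.float64(0.086)]]
```

Call:
carry_out --pt "-0.63 0.04 0.18 0.086" --pt "-1.24 0.19 0.36 0.086" --pt "-1.83 0.44 0.53 0.087" --pt "-1.78 0.6 0.54 0.086" --pt "-1.73 0.75 0.53 0.086" --pt "-1.66 0.89 0.54 0.086" --pt "-1.57 1.04 0.53 0.086" --pt "-1.48 1.16 0.54 0.087" --pt "-1.38 1.29 0.53 0.086" --pt "-1.25 1.4 0.54 0.086" --jaw 0 --force 25

```text
clock: 3.0
eef_pos: [500.2, 133.4, 188.4]
eef_rot: [3.141, -0.0, 0.702]
wrist_force: [-0.6, -0.4, -0.5]
grip_width: 44.1
finger_force: 0.0
```

Call:
carry_out --pt "-1.13 1.51 0.53 0.086" --pt "-1.0 1.6 0.54 0.086" --pt "-0.86 1.67 0.53 0.087" --pt "-0.71 1.75 0.54 0.086" --pt "-0.55 1.8 0.53 0.086" --pt "-0.4 1.84 0.54 0.086" --pt "-0.24 1.87 0.53 0.086" --pt "-0.08 1.88 0.54 0.087" --pt "0.06 1.25 0.35 0.086" --pt "0.08 0.63 0.18 0.086"

```text
clock: 3.83
eef_pos: [510.3, -37.1, 140.0]
eef_rot: [3.141, 0.0, -0.163]
wrist_force: [0.6, 0.3, -0.8]
grip_width: 43.4
finger_force: 0.0
```

```bash
python3 - <<'E'
from h import *
for i in range(3): capture('wrist')
s=state(); print(s['clock'],s['eef_pos'],s['eef_rot'],s['grip_width'],s['wrist_force'],s['dq'].round(3))
plan([510.9,-34.3,69.5],-0.1547,8)
E
```

```text
3.9833 [510.58368287 -34.6569382  140.35290685] [ 3.14147029e+00 -1.03583116e-04 -1.53863832e-01] 43.501175329283775 [-0.20531979  0.73375505 -0.35704351] [-0.017 -0.003 -0.029 -0.006 -0.005  0.002  0.031]
[[0.0, -0.0, 0.39, np.float64(0.0)], [0.0, -0.01, 0.79, np.float64(0.0)], [0.01, -0.0, 1.18, np.float64(0.0)], [0.0, -0.01, 1.18, np.float64(0.0)], [0.01, -0.01, 1.18, np.float64(0.001)], [0.0, -0.0, 1.18, np.float64(-0.0)], [0.0, -0.01, 0.79, np.float64(-0.0)], [0.01, -0.0, 0.4, np.float64(-0.0)]]
```

Call:
carry_out --pt "0 0 0.4 0" --pt "0 0 0.8 0" --pt "0 0 1.2 0" --pt "0 0 1.2 0" --pt "0 0 1.2 0" --pt "0 0 1.2 0" --pt "0 0 0.7 0" --pt "0 0 0.35 0" --pt "0 0 0 0" --pt "0 0 0 0"

```text
clock: 4.82
eef_pos: [511.0, -33.2, 70.0]
eef_rot: [-3.142, -0.0, -0.153]
wrist_force: [-0.6, 0.9, -0.3]
grip_width: 43.2
finger_force: 0.0
```

Call:
carry_out --pt "0 0 0 0" --pt "0 0 0 0" --pt "0 0 0 0" --pt "0 0 0 0" --pt "0 0 0 0" --pt "0 0 0 0" --pt "0 0 0 0" --pt "0 0 0 0" --pt "0 0 0 0" --pt "0 0 0 0" --jaw 1 --force 20

```text
clock: 5.65
eef_pos: [510.9, -35.1, 70.2]
eef_rot: [3.14, -0.001, -0.155]
wrist_force: [-1.2, -6.0, 2.3]
grip_width: 20.5
finger_force: 20.0
```

```bash
python3 - <<'E'
from h import *
s=state(); print(s['clock'],s['eef_pos'],s['eef_rot'],s['grip_width'],s['wrist_force'],s['wrist_torque'],s['finger_force'])
p,d=capture('side'); c=p[170:290,330:490]; cv2.imwrite('pics/s1.png',cv2.resize(c,None,fx=4,fy=4,interpolation=2)[:,:,::-1])
E
```

```text
5.65 [510.89597484 -35.09453384  70.17117756] [ 3.13997664e+00 -7.84861399e-04 -1.54636641e-01] 20.492485482626304 [-1.21683529 -6.01348938  2.33938036] [-1.2744207   0.35016298 -0.00273609] 19.98534048849251
```

View pics/s1.png

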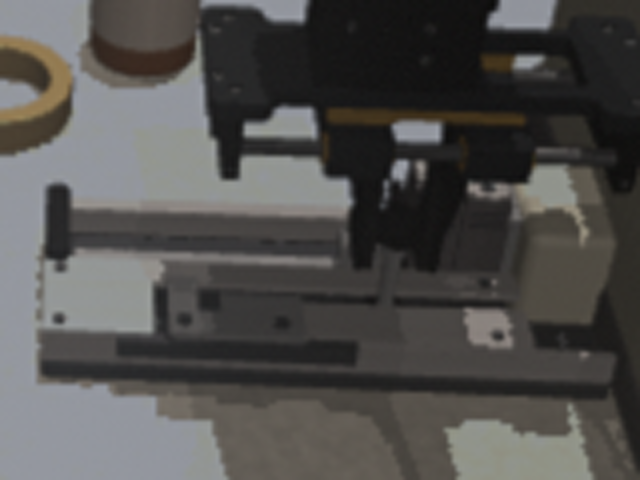

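Call:
carry_out --pt "0 -0.2 0 0" --pt "0 -0.4 0 0" --pt "0 -0.6 0 0" --pt "0 -0.7 0 0" --pt "0 -0.8 0 0" --pt "0 -0.8 0 0" --pt "0 -0.7 0 0" --pt "0 -0.5 0 0" --pt "0 -0.3 0 0" --pt "0 -0.2 0 0"

```text
clock: 6.53
eef_pos: [518.9, 16.5, 70.1]
eef_rot: [3.14, -0.001, -0.154]
wrist_force: [-1.7, -7.4, 3.2]
grip_width: 20.5
finger_force: 20.0
```

Call:
carry_out --pt "0 -0.1 0 0" --pt "0 -0.1 0 0" --pt "0 -0.1 0 0" --pt "0 0 0 0" --pt "0 0 0 0" --pt "0 -0.1 0 0" --pt "0 -0.1 0 0" --pt "0 -0.1 0 0" --pt "0 0 0 0" --pt "0 0 0 0"

```text
clock: 7.37
eef_pos: [519.8, 22.1, 70.1]
eef_rot: [3.14, -0.001, -0.155]
wrist_force: [-1.1, -7.4, 3.4]
grip_width: 20.7
finger_force: 20.0
```

Call:
carry_out --pt "0 -0.1 0 0" --pt "0 -0.1 0 0" --pt "0 -0.1 0 0" --pt "0 -0.1 0 0" --pt "0 0 0 0" --pt "0 0 0 0" --pt "0 0 0 0" --pt "0 0 0 0" --pt "0 0 0 0" --pt "0 0 0 0"

```text
clock: 8.2
eef_pos: [520.4, 26.0, 70.1]
eef_rot: [3.14, -0.001, -0.155]
wrist_force: [-0.3, -6.5, 3.3]
grip_width: 20.5
finger_force: 20.0
```

Call:
carry_out --pt "0 -0.1 0 0" --pt "0 -0.1 0 0" --pt "0 -0.1 0 0" --pt "0 0 0 0" --pt "0 0 0 0" --pt "0 0 0 0" --pt "0 0 0 0" --pt "0 0 0 0" --pt "0 0 0 0" --pt "0 0 0 0"

```text
clock: 9.03
eef_pos: [520.9, 28.9, 70.1]
eef_rot: [3.14, -0.001, -0.155]
wrist_force: [-1.0, -6.4, 3.2]
grip_width: 20.6
finger_force: 20.0
```

Call:
carry_out --pt "0 -0.1 0 0" --pt "0 -0.1 0 0" --pt "0 -0.1 0 0" --pt "0 -0.1 0 0" --pt "0 0 0 0" --pt "0 0 0 0" --pt "0 0 0 0" --pt "0 0 0 0" --pt "0 0 0 0" --pt "0 0 0 0"

```text
clock: 9.87
eef_pos: [521.5, 32.8, 70.2]
eef_rot: [3.14, -0.001, -0.155]
wrist_force: [-0.9, -7.1, 3.7]
grip_width: 20.3
finger_force: 20.0
```

Call:
carry_out --pt "0 -0.1 0 0" --pt "0 -0.1 0 0" --pt "0 -0.1 0 0" --pt "0 0 0 0" --pt "0 0 0 0" --pt "0 0 0 0" --pt "0 0 0 0" --pt "0 0 0 0" --pt "0 0 0 0" --pt "0 0 0 0"

```text
clock: 10.7
eef_pos: [521.9, 35.8, 70.1]
eef_rot: [3.14, -0.001, -0.155]
wrist_force: [-1.2, -6.3, 3.9]
grip_width: 20.4
finger_force: 20.0
```

Call:
carry_out --pt "0 -0.1 0 0" --pt "0 -0.1 0 0" --pt "0 -0.1 0 0" --pt "0 -0.1 0 0" --pt "0 0 0 0" --pt "0 0 0 0" --pt "0 0 0 0" --pt "0 0 0 0" --pt "0 0 0 0" --pt "0 0 0 0"

```text
clock: 11.53
eef_pos: [522.6, 39.7, 70.2]
eef_rot: [3.14, -0.001, -0.155]
wrist_force: [-1.3, -7.9, 3.9]
grip_width: 20.0
finger_force: 20.0
```

Call:
carry_out --pt "0 -0.1 0 0" --pt "0 -0.1 0 0" --pt "0 -0.1 0 0" --pt "0 0 0 0" --pt "0 0 0 0" --pt "0 0 0 0" --pt "0 0 0 0" --pt "0 0 0 0" --pt "0 0 0 0" --pt "0 0 0 0"

```text
clock: 12.37
eef_pos: [523.0, 42.7, 70.1]
eef_rot: [3.14, -0.001, -0.155]
wrist_force: [-1.0, -6.8, 3.9]
grip_width: 20.7
finger_force: 20.0
```

Call:
carry_out --pt "0 -0.1 0 0" --pt "0 -0.1 0 0" --pt "0 -0.1 0 0" --pt "0 -0.1 0 0" --pt "0 0 0 0" --pt "0 0 0 0" --pt "0 0 0 0" --pt "0 0 0 0" --pt "0 0 0 0" --pt "0 0 0 0"

```text
clock: 13.2
eef_pos: [523.6, 46.6, 70.1]
eef_rot: [3.14, -0.001, -0.155]
wrist_force: [-0.5, -7.1, 2.9]
grip_width: 20.6
finger_force: 20.0
```

Call:
carry_out --pt "0 -0.1 0 0" --pt "0 -0.1 0 0" --pt "0 0 0 0" --pt "0 0 0 0" --pt "0 0 0 0" --pt "0 0 0 0" --pt "0 0 0 0" --pt "0 0 0 0" --pt "0 0 0 0" --pt "0 0 0 0"

```text
clock: 14.03
eef_pos: [524.0, 48.6, 70.1]
eef_rot: [3.14, -0.001, -0.155]
wrist_force: [-1.0, -7.6, 3.2]
grip_width: 20.4
finger_force: 20.0
```

Call:
carry_out --pt "0 -0.1 0 0" --pt "0 -0.1 0 0" --pt "0 -0.1 0 0" --pt "0 0 0 0" --pt "0 0 0 0" --pt "0 0 0 0" --pt "0 0 0 0" --pt "0 0 0 0" --pt "0 0 0 0" --pt "0 0 0 0"

```text
clock: 14.87
eef_pos: [524.2, 49.5, 70.1]
eef_rot: [3.137, -0.0, -0.157]
wrist_force: [-2.4, -13.2, 6.0]
grip_width: 20.7
finger_force: 20.0
```

Call:
carry_out --pt "-0.2 0.04 0 0" --pt "-0.27 0 0.01 0" --pt "-0.27 0 0.03 0" --pt "-0.3 0 0.04 0" --pt "-0.3 0 0.06 0" --pt "-0.3 0 0.08 0" --pt "-0.3 0 0.09 0" --pt "-0.3 0 0.11 0" --pt "-0.26 0 0.11 0" --pt "-0.2 0 0.1 0"

```text
clock: 15.7
eef_pos: [497.3, 53.7, 63.7]
eef_rot: [3.138, -0.0, -0.156]
wrist_force: [-2.9, -13.2, 4.0]
grip_width: 20.5
finger_force: 20.1
```

Call:
carry_out --pt "0 0 0 0" --pt "0 0 0 0" --pt "0 0 0 0" --pt "0 0 0 0" --pt "0 0 0 0" --pt "0 0 0 0" --pt "0 0 0 0" --pt "0 0 0 0" --pt "0 0 0 0" --pt "0 0 0 0"

```text
clock: 16.53
eef_pos: [496.8, 53.8, 63.4]
eef_rot: [3.138, 0.001, -0.156]
wrist_force: [-3.8, -13.0, 4.6]
grip_width: 20.7
finger_force: 20.1
```

```bash
python3 - <<'E'
from h import *
s=state(); print(s['clock'],s['eef_pos'],s['eef_rot'],s['wrist_force'])
p,d=capture('side'); c=p[170:290,330:490]; cv2.imwrite('pics/s2.png',cv2.resize(c,None,fx=4,fy=4,interpolation=2)[:,:,::-1])
E
```

```text
16.5333 [496.79977124  53.76475681  63.40960872] [ 3.13759099e+00  1.20756355e-03 -1.56045888e-01] [ -3.81781002 -12.98926764   4.61111865]
```

View pics/s2.png

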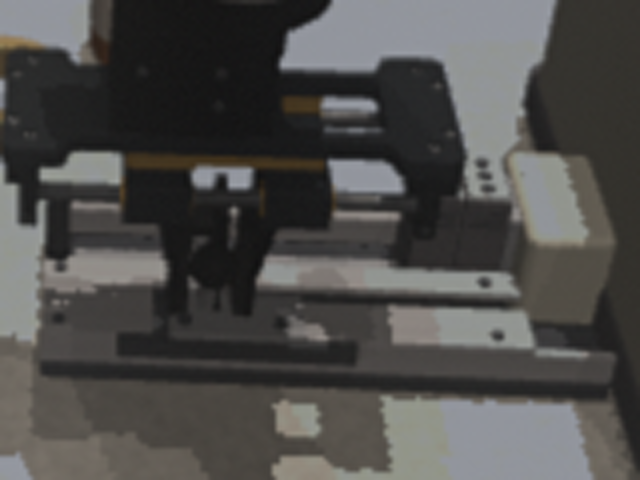

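Call:
carry_out --pt "0 0.05 0 0" --pt "0 0.05 0 0" --pt "0 0.05 0 0" --pt "0 0.05 0 0" --pt "0 0.05 0 0" --pt "0 0.05 0 0" --pt "0 0.05 0 0" --pt "0 0.05 0 0" --pt "0 0.05 0 0" --pt "0 0.05 0 0"

```text
clock: 17.42
eef_pos: [496.6, 50.5, 63.6]
eef_rot: [3.14, 0.0, -0.155]
wrist_force: [-1.2, -7.5, 2.8]
grip_width: 20.7
finger_force: 20.1
```

Call:
carry_out --pt "0 0.05 0 0" --pt "0 0.05 0 0" --pt "0 0.05 0 0" --pt "0 0 0 0" --pt "0 0 0 0" --pt "0 0 0 0" --pt "0 0 0 0" --pt "0 0 0 0" --pt "0 0 0 0" --pt "0 0 0 0"

```text
clock: 18.25
eef_pos: [496.6, 50.4, 63.6]
eef_rot: [3.141, -0.0, -0.154]
wrist_force: [-1.6, -6.8, 4.6]
grip_width: 20.2
finger_force: 20.1
```

Call:
carry_out --pt "0 0.05 0 0" --pt "0 0.05 0 0" --pt "0 0.05 0 0" --pt "0 0 0 0" --pt "0 0 0 0" --pt "0 0 0 0" --pt "0 0 0 0" --pt "0 0 0 0" --pt "0 0 0 0" --pt "0 0 0 0"

```text
clock: 19.08
eef_pos: [496.4, 49.9, 63.6]
eef_rot: [-3.141, -0.0, -0.153]
wrist_force: [-1.1, 1.5, 3.8]
grip_width: 20.2
finger_force: 20.1
```

Call:
carry_out --pt "0 0 0 0" --pt "0 0 0 0" --pt "0 0 0 0" --pt "0 0 -0.3 0" --pt "0 0 -0.8 0" --pt "0 0 -1.2 0" --pt "0 0 -1.6 0" --pt "0 0 -1.6 0" --pt "0 0 -1.4 0" --pt "0 0 -0.8 0" --jaw 0

```text
clock: 19.92
eef_pos: [497.0, 49.5, 142.7]
eef_rot: [-3.141, -0.002, -0.153]
wrist_force: [0.3, -0.0, 0.1]
grip_width: 43.5
finger_force: 0.0
```

```bash
python3 - <<'E'
from h import *
p,d=capture('side'); C=cloud(pose('side'),d)
s=state(); print(s['clock'],s['eef_pos'],s['eef_rot'])
m=(C[...,2]>62)&(C[...,2]<90)&(C[...,0]>470)&(C[...,0]<515)&(C[...,1]>20)&(C[...,1]<80); print(m.sum(),C[m].mean(0))
# follower plate pts, track x 530..590 z 45-60
m=(C[...,2]>50)&(C[...,2]<58)&(C[...,0]>525)&(C[...,0]<600)&(C[...,1]>-60)&(C[...,1]<100); print(m.sum(),C[m].mean(0))
yb=np.radians(3.1)+np.pi/2; print('B')
plan([466.9,339.5,150],yb,20)
E
```

```text
19.9667 [497.51544882  49.59394699 143.50431949] [-3.14033093 -0.00360556 -0.15339319]
114 [492.5728614   52.1684817   73.87089248]
75 [553.01086624  -3.87148467  54.4727309 ]
B
[[-0.14, -0.52, -0.01, np.float64(-0.089)], [-0.18, -1.07, -0.03, np.float64(-0.089)], [-0.13, -1.61, -0.03, np.float64(-0.089)], [0.01, -1.62, -0.04, np.float64(-0.089)], [0.16, -1.61, -0.03, np.float64(-0.089)], [0.3, -1.59, -0.04, np.float64(-0.088)], [0.44, -1.56, -0.04, np.float64(-0.089)], [0.58, -1.52, -0.03, np.float64(-0.089)], [0.7, -1.45, -0.04, np.float64(-0.089)], [0.84, -1.39, -0.03, np.float64(-0.089)]]
[[0.95, -1.31, -0.04, np.float64(-0.089)], [1.07, -1.22, -0.04, np.float64(-0.089)], [1.17, -1.12, -0.03, np.float64(-0.089)], [1.27, -1.01, -0.04, np.float64(-0.089)], [1.35, -0.89, -0.04, np.float64(-0.089)], [1.42, -0.77, -0.03, np.float64(-0.089)], [1.49, -0.64, -0.04, np.float64(-0.089)], [1.54, -0.51, -0.03, np.float64(-0.088)], [1.05, -0.24, -0.03, np.float64(-0.089)], [0.53, -0.08, -0.01, np.float64(-0.089)]]
```

Call:
carry_out --pt "-0.14 -0.52 -0.01 -0.089" --pt "-0.18 -1.07 -0.03 -0.089" --pt "-0.13 -1.61 -0.03 -0.089" --pt "0.01 -1.62 -0.04 -0.089" --pt "0.16 -1.61 -0.03 -0.089" --pt "0.3 -1.59 -0.04 -0.088" --pt "0.44 -1.56 -0.04 -0.089" --pt "0.58 -1.52 -0.03 -0.089" --pt "0.7 -1.45 -0.04 -0.089" --pt "0.84 -1.39 -0.03 -0.089" --jaw -0.5

```text
clock: 20.8
eef_pos: [480.5, 195.0, 143.2]
eef_rot: [-3.141, 0.001, 0.74]
wrist_force: [-0.0, 0.3, -0.3]
grip_width: 65.5
finger_force: 0.0
```

Call:
carry_out --pt "0.95 -1.31 -0.04 -0.089" --pt "1.07 -1.22 -0.04 -0.089" --pt "1.17 -1.12 -0.03 -0.089" --pt "1.27 -1.01 -0.04 -0.089" --pt "1.35 -0.89 -0.04 -0.089" --pt "1.42 -0.77 -0.03 -0.089" --pt "1.49 -0.64 -0.04 -0.089" --pt "1.54 -0.51 -0.03 -0.088" --pt "1.05 -0.24 -0.03 -0.089" --pt "0.53 -0.08 -0.01 -0.089"

```text
clock: 21.63
eef_pos: [464.7, 341.0, 146.4]
eef_rot: [-3.141, -0.0, 1.631]
wrist_force: [0.3, 0.1, 0.2]
grip_width: 64.9
finger_force: 0.0
```

```bash
python3 - <<'E'
from h import *
for i in range(3): capture('side')
s=state(); print(s['clock'],s['eef_pos'],s['eef_rot'],s['grip_width'])
plan([466.9,339.5,38],np.radians(93.1),10)
E
```

```text
21.7833 [465.26285589 339.27696455 146.39872715] [-3.14079244e+00  3.66934011e-04  1.62312753e+00] 65.3542614954751
[[0.0, 0.01, 0.45, np.float64(-0.0)], [0.0, 0.01, 0.9, np.float64(-0.0)], [0.0, 0.02, 1.36, np.float64(-0.001)], [0.01, 0.02, 1.35, np.float64(0.0)], [-0.0, 0.02, 1.36, np.float64(0.0)], [-0.0, 0.02, 1.35, np.float64(-0.0)], [0.0, 0.02, 1.36, np.float64(-0.0)], [0.0, 0.02, 1.35, np.float64(-0.0)], [0.0, 0.02, 0.91, np.float64(-0.001)], [0.0, 0.0, 0.45, np.float64(0.0)]]
```

Call:
carry_out --pt "0 0.01 0.45 0" --pt "0 0.02 0.9 0" --pt "0 0.02 1.35 0" --pt "0 0.02 1.35 0" --pt "0 0.02 1.35 0" --pt "0 0.02 1.35 0" --pt "0 0.02 1.35 0" --pt "0 0.02 1.35 0" --pt "0 0.02 0.9 0" --pt "0 0 0.45 0"

```text
clock: 22.62
eef_pos: [466.7, 338.6, 37.1]
eef_rot: [-3.14, 0.001, 1.624]
wrist_force: [-1.1, -0.1, -0.3]
grip_width: 65.3
finger_force: 0.0
```

Call:
carry_out --pt "0 0 0 0" --pt "0 0 0 0" --pt "0 0 0 0" --pt "0 0 0 0" --pt "0 0 0 0" --pt "0 0 0 0" --pt "0 0 0 0" --pt "0 0 0 0" --pt "0 0 0 0" --pt "0 0 0 0" --jaw 1 --force 8

```text
clock: 23.45
eef_pos: [467.5, 339.6, 39.5]
eef_rot: [3.141, -0.0, 1.625]
wrist_force: [-0.6, -1.3, 6.4]
grip_width: 36.3
finger_force: 8.0
```

Call:
carry_out --pt "0 0 -0.3 0" --pt "0 0 -0.6 0" --pt "0 0 -1 0" --pt "0 0 -1.2 0" --pt "0 0 -1.2 0" --pt "0 0 -1.2 0" --pt "0 0 -1.2 0" --pt "0 0 -1 0" --pt "0 0 -0.6 0" --pt "0 0 -0.3 0"

```text
clock: 24.28
eef_pos: [467.6, 339.7, 126.3]
eef_rot: [3.14, -0.001, 1.625]
wrist_force: [-0.4, 0.1, -0.4]
grip_width: 35.8
finger_force: 8.0
```

```bash
python3 - <<'E'
from h import *
s=state(); print(s['clock'],s['eef_pos'],s['eef_rot'],s['grip_width'])
O=np.array([544.4,-98.6]); xd=np.array([.988,-.154]); yd=np.array([.154,.988])
t=O+58*yd; print(t)
plan([*t,120],np.pi/2-.1547,20)
E
```

```text
24.2833 [467.63758537 339.72381194 126.32410279] [ 3.14019887e+00 -7.80747037e-04  1.62471319e+00] 35.82038354297275
[553.332 -41.296]
[[-0.71, 0.12, 0.01, np.float64(0.01)], [-1.43, 0.26, 0.03, np.float64(0.011)], [-2.13, 0.4, 0.03, np.float64(0.01)], [-2.13, 0.43, 0.04, np.float64(0.011)], [-2.12, 0.45, 0.03, np.float64(0.01)], [-2.12, 0.47, 0.04, np.float64(0.011)], [-2.11, 0.5, 0.03, np.float64(0.01)], [-2.11, 0.51, 0.04, np.float64(0.01)], [-2.1, 0.54, 0.03, np.float64(0.011)], [-2.09, 0.56, 0.04, np.float64(0.01)]]
[[-2.09, 0.58, 0.03, np.float64(0.011)], [-2.09, 0.61, 0.04, np.float64(0.01)], [-2.07, 0.62, 0.03, np.float64(0.011)], [-2.08, 0.65, 0.04, np.float64(0.01)], [-2.06, 0.67, 0.03, np.float64(0.01)], [-2.06, 0.69, 0.04, np.float64(0.011)], [-2.05, 0.71, 0.03, np.float64(0.01)], [-2.04, 0.73, 0.04, np.float64(0.011)], [-1.35, 0.51, 0.02, np.float64(0.01)], [-0.68, 0.25, 0.01, np.float64(0.011)]]
```

Call:
carry_out --pt "-0.71 0.12 0 0.01" --pt "-1.43 0.26 0 0.011" --pt "-2.13 0.4 0 0.01" --pt "-2.13 0.43 0 0.011" --pt "-2.12 0.45 0 0.01" --pt "-2.12 0.47 0 0.011" --pt "-2.11 0.5 0 0.01" --pt "-2.11 0.51 0 0.01" --pt "-2.1 0.54 0 0.011" --pt "-2.09 0.56 0 0.01"

```text
clock: 25.12
eef_pos: [509.8, 146.0, 124.2]
eef_rot: [-3.14, 0.001, 1.518]
wrist_force: [1.1, 0.0, 0.1]
grip_width: 35.8
finger_force: 8.0
```

Call:
carry_out --pt "-2.09 0.58 0 0.011" --pt "-2.09 0.61 0 0.01" --pt "-2.07 0.62 0 0.011" --pt "-2.08 0.65 0 0.01" --pt "-2.06 0.67 0 0.01" --pt "-2.06 0.69 0 0.011" --pt "-2.05 0.71 0 0.01" --pt "-2.04 0.73 0 0.011" --pt "-1.35 0.51 0 0.01" --pt "-0.68 0.25 0 0.011"

```text
clock: 25.95
eef_pos: [552.4, -45.0, 124.3]
eef_rot: [-3.141, 0.001, 1.411]
wrist_force: [-0.3, -0.3, -0.5]
grip_width: 36.0
finger_force: 8.0
```

Call:
carry_out --pt "0 0 0.2 0" --pt "0 0 0.4 0" --pt "0 0 0.6 0" --pt "0 0 0.6 0" --pt "0 0 0.6 0" --pt "0 0 0.4 0" --pt "0 0 0.2 0" --pt "0 0 0 0" --pt "0 0 0 0" --pt "0 0 0 0"

```text
clock: 26.78
eef_pos: [553.2, -41.6, 95.2]
eef_rot: [3.141, -0.0, 1.416]
wrist_force: [0.8, -0.4, -0.4]
grip_width: 36.4
finger_force: 8.0
```

```bash
python3 - <<'E'
from h import *
s=state(); print(s['clock'],s['eef_pos'],s['eef_rot'],s['grip_width'])
xd=np.array([.988,-.154]); yd=np.array([.154,.988])
for n in('side','scene'):
    p,d=capture(n); np.savez(n+'1.npz',p=p,d=d); C=cloud(pose(n),d)
    a=(C[...,:2]-[544.4,-98.6])@xd; b=(C[...,:2]-[544.4,-98.6])@yd; z=C[...,2]
    # cart faces: held z 64-75 ; loaded z 45-68
    for nm,lo,hi,y0,y1 in(('held low',60,78,46,70),('loaded',50,70,0,43)):
        m=(z>lo)&(z<hi)&(b>y0)&(b<y1)&(abs(a)<30)
        if m.sum()>5: print(n,nm,m.sum(),'x',np.percentile(a[m],[5,50,95]).round(1),'y',np.percentile(b[m],[3,97]).round(1))
    m=(z>24)&(z<31)&(b>80)&(b<110)&(a>10)&(a<30); print('inner face pts',m.sum(), np.percentile(a[m],[5,50,95]).round(1) if m.sum() else '')
c=p[130:210,210:340]; cv2.imwrite('pics/c1.png',cv2.resize(c,None,fx=6,fy=6,interpolation=2)[:,:,::-1])
E
```

```text
26.7833 [553.15906845 -41.5524441   95.23647907] [ 3.14102325e+00 -1.11533411e-04  1.41578676e+00] 36.391027426195265
side held low 92 x [-19.6 -17.3  10.5] y [49.2 69.8]
side loaded 189 x [-20.7 -18.7 -16.2] y [ 2.  41.5]
inner face pts 53 [16.6 19.3 23. ]
scene held low 79 x [-10.5  12.9  19.8] y [47.7 68.8]
scene loaded 78 x [14.7 17.5 19.6] y [ 1.9 41.6]
inner face pts 17 [20.1 22.3 24. ]
```

View pics/c1.png

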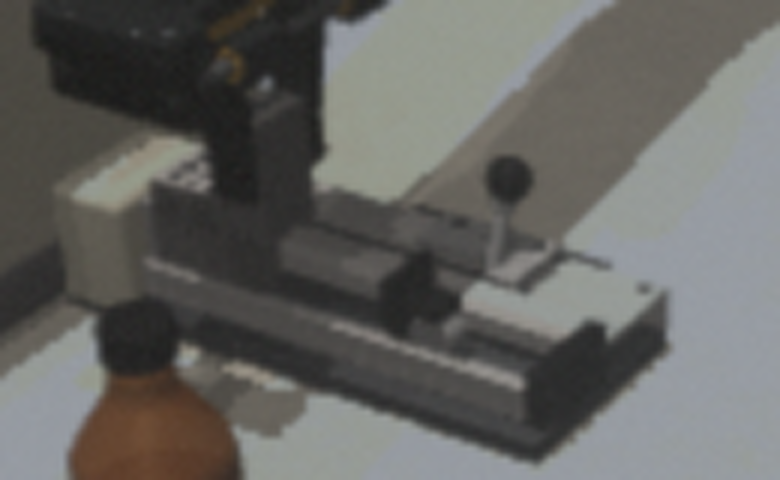

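Call:
carry_out --pt "0 0 0.2 0" --pt "0 0 0.4 0" --pt "0 0 0.5 0" --pt "0 0 0.5 0" --pt "0 0 0.4 0" --pt "0 0 0.3 0" --pt "0 0 0.3 0" --pt "0 0 0.2 0" --pt "0 0 0.1 0" --pt "0 0 0 0"

```text
clock: 27.72
eef_pos: [552.9, -41.6, 65.8]
eef_rot: [-3.141, 0.0, 1.416]
wrist_force: [0.4, -0.1, -0.4]
grip_width: 36.0
finger_force: 8.0
```

Call:
carry_out --pt "0 0 0.2 0" --pt "0 0 0.3 0" --pt "0 0 0.3 0" --pt "0 0 0.2 0" --pt "0 0 0.2 0" --pt "0 0 0.1 0" --pt "0 0 0.1 0" --pt "0 0 0.05 0" --pt "0 0 0 0" --pt "0 0 0 0"

```text
clock: 28.55
eef_pos: [553.0, -41.6, 51.5]
eef_rot: [3.141, -0.0, 1.416]
wrist_force: [0.2, -0.1, -1.0]
grip_width: 36.1
finger_force: 8.0
```

Call:
carry_out --pt "0 0 0.05 0" --pt "0 0 0.05 0" --pt "0 0 0 0" --pt "0 0 0 0" --pt "0 0 0 0" --pt "0 0 0 0" --pt "0 0 0 0" --pt "0 0 0 0" --pt "0 0 0 0" --pt "0 0 0 0"

```text
clock: 29.38
eef_pos: [553.1, -41.6, 51.3]
eef_rot: [3.141, -0.0, 1.416]
wrist_force: [-3.8, 0.2, 8.6]
grip_width: 35.6
finger_force: 8.0
```

Call:
carry_out --pt "0 0 -0.05 0" --pt "0 0 0 0" --pt "0 0 0 0" --pt "0 0 0 0" --pt "0 0 -0.3 0" --pt "0 0 -0.8 0" --pt "0 0 -1.4 0" --pt "0 0 -2 0" --pt "0 0 -2.4 0" --pt "0 0 -2 0" --jaw -0.1

```text
clock: 30.22
eef_pos: [553.2, -41.5, 142.1]
eef_rot: [3.141, -0.0, 1.416]
wrist_force: [0.6, 0.7, 0.5]
grip_width: 47.7
finger_force: 0.0
```

```bash
python3 - <<'E'
from h import *
p,d=capture('side');p,d=capture('side')
s=state(); print(s['clock'],s['eef_pos'],s['eef_rot'],s['grip_width'])
C=cloud(pose('side'),d); O=np.array([544.4,-98.6]); xd=np.array([.988,-.154]); yd=np.array([.154,.988])
a=(C[...,:2]-O)@xd; b=(C[...,:2]-O)@yd; z=C[...,2]
for nm,lo,hi in(('top',66,76),('face',40,64)):
  for y0,y1 in((2,43),(47,71)):
    m=(z>lo)&(z<hi)&(b>y0-1)&(b<y1+1)&(abs(a)<24); print(nm,m.sum(),'z',np.median(z[m]).round(1),'x',np.percentile(a[m],[5,50,95]).round(1),'y',np.percentile(b[m],[2,98]).round(1))
plan([479.6,416.8,135],np.pi/2+np.radians(21.6),20)
E
```

```text
30.3167 [555.08743281 -41.5745388  144.29790544] [ 3.13517796e+00 -9.22926402e-04  1.41573655e+00] 48.01963543670987
top 311 z 72.1 x [-19.7  -6.   13.7] y [ 2.5 43.2]
top 165 z 72.4 x [-19.   -5.6  14.3] y [48.4 69.7]
face 221 z 51.9 x [-20.7 -18.8 -16.5] y [ 2.4 43.2]
face 144 z 52.2 x [-19.8 -17.6   7.3] y [48.6 69.9]
[[0.82, -0.27, 0.02, np.float64(-0.027)], [1.65, -0.49, 0.03, np.float64(-0.026)], [2.49, -0.68, 0.05, np.float64(-0.027)], [2.5, -0.61, 0.05, np.float64(-0.026)], [2.53, -0.54, 0.06, np.float64(-0.027)], [2.53, -0.48, 0.05, np.float64(-0.027)], [2.55, -0.41, 0.05, np.float64(-0.026)], [2.56, -0.34, 0.05, np.float64(-0.027)], [2.57, -0.27, 0.05, np.float64(-0.026)], [2.57, -0.2, 0.05, np.float64(-0.027)]]
[[2.58, -0.14, 0.06, np.float64(-0.027)], [2.58, -0.06, 0.05, np.float64(-0.026)], [2.58, 0.0, 0.05, np.float64(-0.027)], [2.58, 0.07, 0.05, np.float64(-0.026)], [2.57, 0.14, 0.05, np.float64(-0.027)], [2.58, 0.21, 0.05, np.float64(-0.027)], [2.56, 0.28, 0.06, np.float64(-0.026)], [2.56, 0.34, 0.05, np.float64(-0.027)], [1.7, 0.28, 0.03, np.float64(-0.026)], [0.84, 0.15, 0.02, np.float64(-0.027)]]
```

```bash
python3 - <<'E'
from h import *
for n in('side','scene'):
    z=np.load(n+'0.npz'); C=cloud(pose(n),z['d']); m=(C[...,2]>100)&(C[...,2]<148)&(C[...,0]>500)&(C[...,0]<750)&(C[...,1]>380)&(C[...,1]<600)
    q=C[m]; print(n,m.sum(),q.min(0).round(),q.max(0).round(),np.median(q,0).round())
E
```

```text
side 1050 [590. 429. 100.] [648. 511. 148.] [600. 460. 126.]
scene 873 [598. 428. 100.] [679. 511. 148.] [669. 473. 126.]
```

Call:
carry_out --pt "0.82 -0.27 0.02 -0.027" --pt "1.65 -0.49 0.03 -0.026" --pt "2.49 -0.68 0.05 -0.027" --pt "2.5 -0.61 0.05 -0.026" --pt "2.53 -0.54 0.06 -0.027" --pt "2.53 -0.48 0.05 -0.027" --pt "2.55 -0.41 0.05 -0.026" --pt "2.56 -0.34 0.05 -0.027" --pt "2.57 -0.27 0.05 -0.026" --pt "2.57 -0.2 0.05 -0.027" --jaw -0.5

```text
clock: 31.15
eef_pos: [513.2, 190.4, 134.3]
eef_rot: [-3.14, -0.0, 1.686]
wrist_force: [0.0, 0.1, -0.3]
grip_width: 65.1
finger_force: 0.0
```

Call:
carry_out --pt "2.58 -0.14 0.06 -0.027" --pt "2.58 -0.06 0.05 -0.026" --pt "2.58 0.0 0.05 -0.027" --pt "2.58 0.07 0.05 -0.026" --pt "2.57 0.14 0.05 -0.027" --pt "2.58 0.21 0.05 -0.027" --pt "2.56 0.28 0.06 -0.026" --pt "2.56 0.34 0.05 -0.027" --pt "1.7 0.28 0.03 -0.026" --pt "0.84 0.15 0.02 -0.027"

```text
clock: 31.98
eef_pos: [474.4, 420.2, 129.7]
eef_rot: [-3.14, -0.001, 1.955]
wrist_force: [0.4, -0.9, 0.7]
grip_width: 65.2
finger_force: 0.0
```

```bash
python3 - <<'E'
from h import *
for i in range(3): capture('side')
s=state(); print(s['clock'],s['eef_pos'],s['eef_rot'],s['grip_width'])
plan([479.6,416.8,39.5],np.pi/2+np.radians(21.6),10)
E
```

```text
32.1333 [476.92041232 416.5273097  130.05609163] [-3.14055425e+00  5.07989442e-04  1.94882590e+00] 64.99877892115124
[[-0.0, 0.01, 0.38, np.float64(0.0)], [-0.01, 0.02, 0.75, np.float64(0.0)], [-0.01, 0.03, 1.13, np.float64(0.0)], [-0.01, 0.04, 1.14, np.float64(0.0)], [-0.01, 0.03, 1.13, np.float64(0.001)], [-0.01, 0.03, 1.13, np.float64(-0.0)], [-0.01, 0.03, 1.13, np.float64(-0.0)], [-0.0, 0.04, 1.13, np.float64(-0.0)], [-0.01, 0.02, 0.76, np.float64(-0.0)], [-0.0, 0.01, 0.38, np.float64(0.0)]]
```

Call:
carry_out --pt "0 0.01 0.38 0" --pt "-0.01 0.02 0.75 0" --pt "-0.01 0.03 1.13 0" --pt "-0.01 0.04 1.13 0" --pt "-0.01 0.03 1.13 0" --pt "-0.01 0.03 1.13 0" --pt "-0.01 0.03 1.13 0" --pt "0 0.04 1.13 0" --pt "-0.01 0.02 0.75 0" --pt "0 0.01 0.38 0"

```text
clock: 32.97
eef_pos: [479.6, 416.6, 38.6]
eef_rot: [-3.14, 0.001, 1.948]
wrist_force: [-0.1, 0.1, -0.2]
grip_width: 65.1
finger_force: 0.0
```

Call:
carry_out --pt "0 0 0 0" --pt "0 0 0 0" --pt "0 0 0 0" --pt "0 0 0 0" --pt "0 0 0 0" --pt "0 0 0 0" --pt "0 0 0 0" --pt "0 0 0 0" --pt "0 0 0 0" --pt "0 0 0 0" --jaw 1 --force 8

```text
clock: 33.8
eef_pos: [480.3, 417.2, 40.7]
eef_rot: [3.141, -0.0, 1.948]
wrist_force: [-0.6, -0.8, 5.6]
grip_width: 36.1
finger_force: 8.0
```

Call:
carry_out --pt "0 0 -0.3 0" --pt "0 0 -0.6 0" --pt "0 0 -1 0" --pt "0 0 -1.2 0" --pt "0 0 -1.2 0" --pt "0 0 -1.2 0" --pt "0 0 -1.2 0" --pt "0 0 -1 0" --pt "0 0 -0.6 0" --pt "0 0 -0.3 0"

```text
clock: 34.63
eef_pos: [480.4, 417.4, 127.7]
eef_rot: [3.14, -0.0, 1.948]
wrist_force: [-0.1, 0.7, -0.5]
grip_width: 36.0
finger_force: 8.0
```

```bash
python3 - <<'E'
from h import *
s=state(); print(s['clock'],s['eef_pos'],s['eef_rot'],s['grip_width'])
t=np.array([553.0,-41.6])+27*np.array([.154,.988]); print(t)
plan([*t,126],1.4161,20)
E
```

```text
34.6333 [480.40267136 417.36134796 127.67331011] [ 3.14008993e+00 -4.08117217e-04  1.94775290e+00] 36.004537251406106
[557.158 -14.924]
[[-0.8, -0.16, 0.0, np.float64(0.027)], [-1.6, -0.28, 0.01, np.float64(0.026)], [-2.41, -0.36, 0.01, np.float64(0.027)], [-2.42, -0.3, 0.01, np.float64(0.026)], [-2.43, -0.23, 0.01, np.float64(0.027)], [-2.43, -0.17, 0.01, np.float64(0.026)], [-2.44, -0.1, 0.01, np.float64(0.027)], [-2.44, -0.04, 0.01, np.float64(0.027)], [-2.44, 0.03, 0.0, np.float64(0.026)], [-2.44, 0.09, 0.01, np.float64(0.027)]]
[[-2.43, 0.16, 0.01, np.float64(0.026)], [-2.43, 0.22, 0.01, np.float64(0.027)], [-2.42, 0.29, 0.01, np.float64(0.027)], [-2.41, 0.35, 0.01, np.float64(0.026)], [-2.41, 0.41, 0.01, np.float64(0.027)], [-2.39, 0.48, 0.01, np.float64(0.026)], [-2.38, 0.55, 0.01, np.float64(0.027)], [-2.36, 0.6, 0.01, np.float64(0.026)], [-1.57, 0.44, 0.0, np.float64(0.027)], [-0.77, 0.25, 0.01, np.float64(0.027)]]
```

Call:
carry_out --pt "-0.8 -0.16 0 0.027" --pt "-1.6 -0.28 0 0.026" --pt "-2.41 -0.36 0 0.027" --pt "-2.42 -0.3 0 0.026" --pt "-2.43 -0.23 0 0.027" --pt "-2.43 -0.17 0 0.026" --pt "-2.44 -0.1 0 0.027" --pt "-2.44 -0.04 0 0.027" --pt "-2.44 0.03 0 0.026" --pt "-2.44 0.09 0 0.027"

```text
clock: 35.47
eef_pos: [518.1, 197.6, 125.5]
eef_rot: [-3.141, 0.001, 1.677]
wrist_force: [0.4, 0.3, 0.7]
grip_width: 35.7
finger_force: 8.0
```

Call:
carry_out --pt "-2.43 0.16 0 0.026" --pt "-2.43 0.22 0 0.027" --pt "-2.42 0.29 0 0.027" --pt "-2.41 0.35 0 0.026" --pt "-2.41 0.41 0 0.027" --pt "-2.39 0.48 0 0.026" --pt "-2.38 0.55 0 0.027" --pt "-2.36 0.6 0 0.026" --pt "-1.57 0.44 0 0.027" --pt "-0.77 0.25 0 0.027"

```text
clock: 36.3
eef_pos: [556.2, -19.2, 125.7]
eef_rot: [-3.141, 0.001, 1.409]
wrist_force: [-0.0, 0.0, -0.5]
grip_width: 35.7
finger_force: 8.0
```

Call:
carry_out --pt "0 0 0.3 0" --pt "0 0 0.6 0" --pt "0 0 0.7 0" --pt "0 0 0.7 0" --pt "0 0 0.4 0" --pt "0 0 0.2 0" --pt "0 0 0 0" --pt "0 0 0 0" --pt "0 0 0 0" --pt "0 0 0 0"

```text
clock: 37.13
eef_pos: [557.1, -15.2, 97.6]
eef_rot: [3.141, -0.0, 1.416]
wrist_force: [-0.5, -0.2, -0.8]
grip_width: 36.0
finger_force: 8.0
```

```bash
python3 - <<'E'
from h import *
s=state(); print(s['clock'],s['eef_pos'],s['eef_rot'],s['grip_width'])
plan([557.2,-14.9,80],1.4161,6)
E
```

```text
37.1333 [557.10849323 -15.19303627  97.62121359] [ 3.14090033e+00 -1.68218464e-04  1.41579864e+00] 35.986840487245644
[[0.0, 0.0, 0.15, np.float64(-0.0)], [0.01, 0.0, 0.29, np.float64(-0.0)], [0.01, 0.0, 0.44, np.float64(-0.0)], [0.0, 0.0, 0.44, np.float64(-0.0)], [0.01, 0.0, 0.3, np.float64(-0.0)], [0.0, 0.0, 0.14, np.float64(-0.0)]]
```

Call:
carry_out --pt "0 0 0.2 0" --pt "0 0 0.4 0" --pt "0 0 0.5 0" --pt "0 0 0.5 0" --pt "0 0 0.4 0" --pt "0 0 0.3 0" --pt "0 0 0.3 0" --pt "0 0 0.2 0" --pt "0 0 0.1 0" --pt "0 0 0 0"

```text
clock: 37.97
eef_pos: [556.8, -15.2, 68.1]
eef_rot: [-3.141, -0.0, 1.416]
wrist_force: [0.5, -0.0, 0.2]
grip_width: 36.0
finger_force: 8.0
```

Call:
carry_out --pt "0 0 0.2 0" --pt "0 0 0.3 0" --pt "0 0 0.3 0" --pt "0 0 0.2 0" --pt "0 0 0.2 0" --pt "0 0 0.1 0" --pt "0 0 0.1 0" --pt "0 0 0.05 0" --pt "0 0 0 0" --pt "0 0 0 0"

```text
clock: 38.8
eef_pos: [556.9, -15.2, 53.8]
eef_rot: [3.141, -0.0, 1.416]
wrist_force: [0.1, -0.5, -1.3]
grip_width: 36.0
finger_force: 8.0
```

Call:
carry_out --pt "0 0 0.05 0" --pt "0 0 0.05 0" --pt "0 0 0.05 0" --pt "0 0 0 0" --pt "0 0 0 0" --pt "0 0 0 0" --pt "0 0 0 0" --pt "0 0 0 0" --pt "0 0 0 0" --pt "0 0 0 0"

```text
clock: 39.63
eef_pos: [556.9, -15.2, 52.7]
eef_rot: [3.141, -0.0, 1.416]
wrist_force: [-2.5, 0.2, 5.2]
grip_width: 35.9
finger_force: 8.0
```

Call:
carry_out --pt "0 0 -0.05 0" --pt "0 0 0 0" --pt "0 0 0 0" --pt "0 0 0 0" --pt "0 0 -0.3 0" --pt "0 0 -0.8 0" --pt "0 0 -1.4 0" --pt "0 0 -2 0" --pt "0 0 -2.4 0" --pt "0 0 -1.6 0" --jaw -0.1

```text
clock: 40.47
eef_pos: [557.5, -15.2, 140.6]
eef_rot: [3.139, -0.0, 1.416]
wrist_force: [1.0, -0.7, 0.4]
grip_width: 47.9
finger_force: 0.0
```

```bash
python3 - <<'E'
from h import *
p,d=capture('side');p,d=capture('side');p,d=capture('side')
s=state(); print(s['clock'],s['eef_pos'],s['eef_rot'],s['grip_width'])
C=cloud(pose('side'),d); O=np.array([544.4,-98.6]); xd=np.array([.988,-.154]); yd=np.array([.154,.988])
a=(C[...,:2]-O)@xd; b=(C[...,:2]-O)@yd; z=C[...,2]
for y0,y1 in((2,43),(47,71),(72,100)):
    m=(z>66)&(z<76)&(b>y0-1)&(b<y1+1)&(abs(a)<24); print(m.sum(),'z',np.median(z[m]).round(1),'x',np.percentile(a[m],[5,50,95]).round(1),'y',np.percentile(b[m],[2,98]).round(1))
plan([496.7,50.2,135],-.1547,20)
E
```

```text
40.6167 [557.81343331 -15.20145599 139.61709752] [ 3.13833971e+00 -5.69828813e-04  1.41574839e+00] 47.50483706308858
314 z 72.3 x [-19.9  -6.6  12.8] y [ 2.  42.9]
164 z 72.0 x [-18.8  -4.7  14. ] y [48.5 69.7]
167 z 72.2 x [-18.7  -6.1  14.4] y [76. 97.]
[[0.1, -0.13, 0.01, np.float64(0.079)], [0.19, -0.28, 0.02, np.float64(0.078)], [0.24, -0.43, 0.02, np.float64(0.079)], [0.2, -0.45, 0.03, np.float64(0.078)], [0.17, -0.47, 0.02, np.float64(0.079)], [0.14, -0.48, 0.03, np.float64(0.078)], [0.09, -0.49, 0.02, np.float64(0.079)], [0.06, -0.49, 0.03, np.float64(0.078)], [0.02, -0.5, 0.03, np.float64(0.079)], [-0.02, -0.5, 0.02, np.float64(0.078)]]
[[-0.06, -0.49, 0.03, np.float64(0.079)], [-0.1, -0.49, 0.02, np.float64(0.078)], [-0.14, -0.47, 0.03, np.float64(0.079)], [-0.17, -0.47, 0.02, np.float64(0.078)], [-0.21, -0.45, 0.03, np.float64(0.079)], [-0.25, -0.43, 0.02, np.float64(0.078)], [-0.27, -0.42, 0.03, np.float64(0.079)], [-0.31, -0.39, 0.03, np.float64(0.078)], [-0.23, -0.24, 0.01, np.float64(0.079)], [-0.12, -0.11, 0.01, np.float64(0.078)]]
```

Call:
carry_out --pt "0.1 -0.13 0.01 0.079" --pt "0.19 -0.28 0.02 0.078" --pt "0.24 -0.43 0.02 0.079" --pt "0.2 -0.45 0.03 0.078" --pt "0.17 -0.47 0.02 0.079" --pt "0.14 -0.48 0.03 0.078" --pt "0.09 -0.49 0.02 0.079" --pt "0.06 -0.49 0.03 0.078" --pt "0.02 -0.5 0.03 0.079" --pt "-0.02 -0.5 0.02 0.078" --jaw 0

```text
clock: 41.45
eef_pos: [525.5, 17.6, 134.5]
eef_rot: [-3.141, 0.001, 0.627]
wrist_force: [-0.4, -0.3, 0.9]
grip_width: 43.5
finger_force: 0.0
```

Call:
carry_out --pt "-0.06 -0.49 0.03 0.079" --pt "-0.1 -0.49 0.02 0.078" --pt "-0.14 -0.47 0.03 0.079" --pt "-0.17 -0.47 0.02 0.078" --pt "-0.21 -0.45 0.03 0.079" --pt "-0.25 -0.43 0.02 0.078" --pt "-0.27 -0.42 0.03 0.079" --pt "-0.31 -0.39 0.03 0.078" --pt "-0.23 -0.24 0.01 0.079" --pt "-0.12 -0.11 0.01 0.078"

```text
clock: 42.28
eef_pos: [494.8, 50.5, 132.3]
eef_rot: [3.141, 0.002, -0.158]
wrist_force: [-0.5, -0.3, 0.1]
grip_width: 43.8
finger_force: 0.0
```

```bash
python3 - <<'E'
from h import *
for i in range(3): p,d=capture('side')
s=state(); print(s['clock'],s['eef_pos'],s['eef_rot'],s['grip_width'])
plan([496.5,50.0,63.6],-.1547,8)
E
```

```text
42.4333 [495.24266987  50.13958042 132.49347524] [ 3.14119041e+00  1.08434964e-03 -1.51972463e-01] 43.64230972333442
[[0.01, -0.0, 0.38, np.float64(0.0)], [0.01, -0.0, 0.77, np.float64(0.001)], [0.02, -0.0, 1.15, np.float64(0.0)], [0.02, -0.0, 1.14, np.float64(0.0)], [0.02, -0.0, 1.15, np.float64(0.001)], [0.03, -0.0, 1.15, np.float64(0.0)], [0.01, -0.01, 0.77, np.float64(0.0)], [0.01, 0.0, 0.38, np.float64(0.001)]]
```

Call:
carry_out --pt "0.01 0 0.38 0" --pt "0.02 0 0.77 0" --pt "0.02 0 1.15 0" --pt "0.02 0 1.15 0" --pt "0.02 0 1.15 0" --pt "0.02 0 1.15 0" --pt "0.02 0 0.76 0" --pt "0 0 0.38 0" --pt "0 0 0 0" --pt "0 0 0 0"

```text
clock: 43.27
eef_pos: [497.1, 50.0, 64.3]
eef_rot: [-3.142, 0.0, -0.154]
wrist_force: [-0.1, 0.1, 0.2]
grip_width: 43.4
finger_force: 0.0
```

Call:
carry_out --pt "0 0 0 0" --pt "0 0 0 0" --pt "0 0 0 0" --pt "0 0 0 0" --pt "0 0 0 0" --pt "0 0 0 0" --pt "0 0 0 0" --pt "0 0 0 0" --pt "0 0 0 0" --pt "0 0 0 0" --jaw 1 --force 20

```text
clock: 44.1
eef_pos: [497.1, 49.9, 64.4]
eef_rot: [-3.142, -0.0, -0.154]
wrist_force: [-0.9, -1.4, 3.1]
grip_width: 20.8
finger_force: 20.0
```

Call:
carry_out --pt "0 -0.05 0 0" --pt "0 -0.05 0 0" --pt "0 -0.1 0 0" --pt "0 -0.1 0 0" --pt "0 -0.1 0 0" --pt "0 0 0 0" --pt "0 0 0 0" --pt "0 0 0 0" --pt "0 0 0 0" --pt "0 0 0 0"

```text
clock: 44.93
eef_pos: [497.1, 52.4, 64.1]
eef_rot: [3.14, 0.001, -0.155]
wrist_force: [-3.6, -7.0, 6.7]
grip_width: 20.4
finger_force: 20.0
```

Call:
carry_out --pt "0 -0.06 0 0" --pt "0 -0.06 0 0" --pt "0 0 0 0" --pt "0 0 0 0" --pt "0 0 0 0" --pt "0 0 0 0" --pt "0 0 0 0" --pt "0 0 0 0" --pt "0 0 0 0" --pt "0 0 0 0"

```text
clock: 45.77
eef_pos: [497.2, 53.2, 64.1]
eef_rot: [3.139, 0.001, -0.156]
wrist_force: [-4.4, -7.0, 6.3]
grip_width: 20.6
finger_force: 20.0
```

Call:
carry_out --pt "0.2 0 -0.1 0" --pt "0.26 0 -0.11 0" --pt "0.3 0 -0.11 0" --pt "0.3 0 -0.09 0" --pt "0.3 0 -0.08 0" --pt "0.3 0 -0.06 0" --pt "0.3 0 -0.04 0" --pt "0.27 0 -0.03 0" --pt "0.27 0 -0.01 0" --pt "0.2 0 0 0"

```text
clock: 46.6
eef_pos: [523.6, 49.0, 69.6]
eef_rot: [3.139, 0.002, -0.156]
wrist_force: [-2.8, -7.4, -0.9]
grip_width: 20.4
finger_force: 20.0
```

Call:
carry_out --pt "0 0 0 0" --pt "0 0 0 0" --pt "0 0 0 0" --pt "0 0 0 0" --pt "0 0 0 0" --pt "0 0 0 0" --pt "0 0 0 0" --pt "0 0 0 0" --pt "0 0 0 0" --pt "0 0 0 0"

```text
clock: 47.43
eef_pos: [523.5, 49.0, 69.6]
eef_rot: [3.139, 0.002, -0.156]
wrist_force: [-1.4, -7.1, -1.4]
grip_width: 20.4
finger_force: 20.0
```

Call:
carry_out --pt "0 0.1 0 0" --pt "0 0.2 0 0" --pt "0 0.3 0 0" --pt "0 0.3 0 0" --pt "0 0.3 0 0" --pt "0 0.3 0 0" --pt "0 0.3 0 0" --pt "0 0.3 0 0" --pt "0 0.2 0 0" --pt "0 0.1 0 0"

```text
clock: 48.27
eef_pos: [519.7, 25.1, 69.6]
eef_rot: [3.139, 0.002, -0.156]
wrist_force: [-2.0, -6.6, -0.7]
grip_width: 20.2
finger_force: 20.0
```

Call:
carry_out --pt "0 0.1 0 0" --pt "0 0.1 0 0" --pt "0 0.1 0 0" --pt "0 0.1 0 0" --pt "0 0.1 0 0" --pt "0 0.1 0 0" --pt "0 0.1 0 0" --pt "0 0.1 0 0" --pt "0 0.1 0 0" --pt "0 0.1 0 0"

```text
clock: 49.1
eef_pos: [518.3, 15.6, 69.6]
eef_rot: [3.139, 0.002, -0.156]
wrist_force: [-2.4, -6.6, -1.1]
grip_width: 20.3
finger_force: 20.0
```

Call:
carry_out --pt "0 0.05 0 0" --pt "0 0.05 0 0" --pt "0 0.05 0 0" --pt "0 0.05 0 0" --pt "0 0.05 0 0" --pt "0 0.05 0 0" --pt "0 0.05 0 0" --pt "0 0.05 0 0" --pt "0 0.05 0 0" --pt "0 0.05 0 0"

```text
clock: 49.93
eef_pos: [517.5, 10.7, 69.6]
eef_rot: [3.139, 0.002, -0.155]
wrist_force: [-2.1, -6.7, -1.3]
grip_width: 20.3
finger_force: 20.0
```

Call:
carry_out --pt "0 0.04 0 0" --pt "0 0.04 0 0" --pt "0 0.04 0 0" --pt "0 0.04 0 0" --pt "0 0.04 0 0" --pt "0 0.04 0 0" --pt "0 0.04 0 0" --pt "0 0.04 0 0" --pt "0 0.04 0 0" --pt "0 0.04 0 0"

```text
clock: 50.77
eef_pos: [516.9, 6.9, 69.6]
eef_rot: [3.139, 0.002, -0.155]
wrist_force: [-1.9, -6.3, -1.2]
grip_width: 20.6
finger_force: 20.0
```

Call:
carry_out --pt "0 0.03 0 0" --pt "0 0.03 0 0" --pt "0 0.03 0 0" --pt "0 0.03 0 0" --pt "0 0.03 0 0" --pt "0 0.03 0 0" --pt "0 0 0 0" --pt "0 0 0 0" --pt "0 0 0 0" --pt "0 0 0 0"

```text
clock: 51.6
eef_pos: [516.9, 6.5, 69.9]
eef_rot: [3.141, 0.001, -0.154]
wrist_force: [-2.1, -4.5, -9.3]
grip_width: 20.4
finger_force: 20.0
```

Call:
carry_out --pt "0 0.03 0.02 0" --pt "0 0.03 0.02 0" --pt "0 0.03 0.02 0" --pt "0 0.03 0.02 0" --pt "0 0 0.02 0" --pt "0 0 0 0" --pt "0 0 0 0" --pt "0 0 0 0" --pt "0 0 0 0" --pt "0 0 0 0"

```text
clock: 52.43
eef_pos: [517.7, 5.9, 69.8]
eef_rot: [-3.141, -0.001, -0.154]
wrist_force: [-0.9, -0.1, -4.2]
grip_width: 20.4
finger_force: 20.0
```

```bash
python3 - <<'E'
from h import *
O=np.array([544.4,-98.6]); xd=np.array([.988,-.154]); yd=np.array([.154,.988])
for n in('side','scene'):
    p,d=capture(n); C=cloud(pose(n),d); a=(C[...,:2]-O)@xd; b=(C[...,:2]-O)@yd; z=C[...,2]
    m=(z>67)&(z<77)&(b>-3)&(b<110)&(abs(a)<24); print(n,m.sum(),np.histogram(b[m],np.arange(-4,112,4)))
p=capture('side')[0]; c=p[170:290,330:490]; cv2.imwrite('pics/s3.png',cv2.resize(c,None,fx=4,fy=4,interpolation=2)[:,:,::-1])
E
```

```text
side 340 (array([ 0, 17, 23, 25, 24, 22, 25, 26, 23, 23, 16, 15, 10, 15, 13, 15, 12,
        7,  1,  0,  0,  2, 17,  9,  0,  0,  0,  0]), array([ -4,   0,   4,   8,  12,  16,  20,  24,  28,  32,  36,  40,  44,
        48,  52,  56,  60,  64,  68,  72,  76,  80,  84,  88,  92,  96,
       100, 104, 108]))
scene 255 (array([ 2, 10, 12, 11, 10, 14,  7,  9, 16, 10, 13,  8,  9, 12, 10, 13, 16,
        4, 11, 14, 13, 11, 20,  0,  0,  0,  0,  0]), array([ -4,   0,   4,   8,  12,  16,  20,  24,  28,  32,  36,  40,  44,
        48,  52,  56,  60,  64,  68,  72,  76,  80,  84,  88,  92,  96,
       100, 104, 108]))
```

View pics/s3.png

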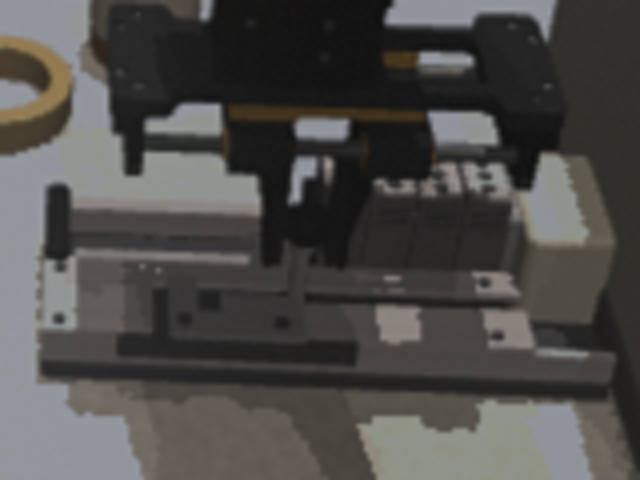

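The side view shows the row packed together, from the stop at about (520,200) to the follower at about (350,215), and all upright. The follower force is off the gripper, so I'm releasing the knob and lifting.

Call:
carry_out --pt "0 0 0 0" --pt "0 0 0 0" --pt "0 0 0 0" --pt "0 0 0 0" --pt "0 0 -0.3 0" --pt "0 0 -0.8 0" --pt "0 0 -1.4 0" --pt "0 0 -2 0" --pt "0 0 -2 0" --pt "0 0 -1.5 0" --jaw 0

```text
clock: 53.42
eef_pos: [518.0, 5.5, 152.0]
eef_rot: [-3.141, -0.002, -0.154]
wrist_force: [0.8, -0.5, -0.1]
grip_width: 43.1
finger_force: 0.0
```

Call:
carry_out --pt "0 0 -1 0" --pt "0 0 -1 0" --pt "0 0 -1 0" --pt "0 0 -0.5 0" --pt "0 0 0 0" --pt "0 0 0 0" --pt "0 0 0 0" --pt "0 0 0 0" --pt "0 0 0 0" --pt "0 0 0 0"

```text
clock: 54.25
eef_pos: [517.3, 5.5, 184.2]
eef_rot: [3.141, 0.001, -0.154]
wrist_force: [-0.0, -0.4, -0.6]
grip_width: 43.6
finger_force: 0.0
```

```bash
python3 - <<'E'
from h import *
O=np.array([544.4,-98.6]); xd=np.array([.988,-.154]); yd=np.array([.154,.988])
print(state()['clock'],state()['wrist_force'],state()['eef_pos'])
for n in('side','scene'):
    p,d=capture(n); C=cloud(pose(n),d); a=(C[...,:2]-O)@xd; b=(C[...,:2]-O)@yd; z=C[...,2]
    m=(z>67)&(z<77)&(b>-3)&(b<110)&(abs(a)<24); print(n,m.sum(),np.histogram(b[m],np.arange(-4,112,4))[0])
    m=(z>62)&(z<88)&(b>60)&(b<150)&(a<-30)&(a>-90); print('knob',m.sum(),a[m].mean(),b[m].mean(),z[m].max())
E
```

```text
54.25 [-0.00700045 -0.40239169 -0.58816585] [517.25694698   5.48437814 184.15878188]
side 622 [ 0 19 31 25 30 28 26 29 29 32 28 32 22 26 26 29 28 28 29 27 27 27 34 10
  0  0  0  0]
knob 122 -48.95296119178632 101.737349987593 85.88194455423172
scene 256 [ 4  8  8 13 13 11  6 11 12 14 13 11  8 14  8 14 15  5 13 12 13 13 15  2
  0  0  0  0]
knob 55 -38.1949535357885 101.45694858047567 85.9527231309678
```

The row runs unbroken from 0 to 88 mm, the knob is upright at about 100 mm, and nothing is touching the arm.

```bash
python3 -c "
from station import close_job
print(close_job())"
```

```text
the job is handed in; nothing more can be done
None
```

I loaded both cartridges behind the first two and eased the follower shut: all four stand upright and tight against the delivery stop. The knob is out of its notch, the arm is clear, and I handed the job in at about 54 s of the 72 s limit.

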